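# Load the work rest and slide its stop to the next hole

### The arm

A 6-joint arm with a two-finger parallel gripper is mounted at the origin on a cart in front of the work surface, level with it; the furniture and walls round the work are solid. World frame = base frame: x ahead of the robot, y to its left, z up, the work surface at z = 0. Lengths are in m, angles in rad, forces in N, time in s.
With the tool pointing down it reaches from about 0.325 to 0.775 m from the base axis. Payload 5.5 kg.
Tool frame: the origin (TCP) lies on the centre line of the jaws, within the pads' length; the fingertips stand 19 mm ahead of it and the grasp point (between the pads) is the TCP; x points along the fingers, z is the direction in which the jaws open and shut, and the axes are right-handed (so a half turn about x gives the same grasp; the last joint's range is limited). The gripper opens to 88 mm and grips with 3 to 60 N. Pads are 20 mm wide; open, the fingers measure 115 mm over their backs; the gripper's body (75 mm by 178 mm) begins 61 mm behind the grasp point.
Start: joints at [-1.299, 0.091, 1.231, -0, 1.82, -0.057], TCP at [0.194, -0.568, 0.242] pointing down, gripper open.
Joint ranges: [-2.87, 2.87], [-0.86, 2.18], [0.17, 2.46], [-1.51, 4.65], [0.06, 2.69], [-2.65, 2.65]. Speed limits (rad/s): [2.57, 2.57, 3.01, 3.14, 3.14, 3.14].

### API

Orientations are given as a unit quaternion [x, y, z, w].
In Python, from plant import ctrl, grab_frame gives the robot as it stands.
- The arm moves only by the tool move_arm, never from a script. Its argument "motion" is text: rows parted by semicolons, each of 7 numbers parted by spaces: the turn, a rotation vector about the tool's x, y, z in degrees, then the shift along the tool's x, y, z in mm, then the opening, from 0 (shut) to 1 (fully open). In form: wx wy wz tx ty tz hand; .... A call has exactly 8 rows; each row is the pose to reach, as a shift and turn from the pose commanded when the call began, along the tool's axes at that moment; what a row does not reach only later rows make up. A row lasts 1/12 s, in which the tool goes at most 41.7 mm and 7.16 degrees, less where a joint would pass 70% of its speed; a pose out of reach is approached as far as the arm can. A call with a gripper value outside its range is refused whole. The fingers move at their own pace and stop on an object; the grip force is fixed at half the most. Time passes only in rows, so rows that repeat a pose let the fingers close, or fill a call up. It gives the time, the measured TCP pose, the force and the opening at its end, in the units of the state.
- ctrl.get_state(): the state, without advancing time (a new reading comes with each control period).
- grab_frame(name): name is "scene" or "top" or "wrist"; returns a dict with "color" (420x560x3 uint8, red, green, blue), "vfov" (degrees; the focal length in pixels is half the picture's height over the tangent of half this angle, whatever the lens; pixels are square), "cx", "cy" (the principal point, pixels), "R" (3x3) and "t" (3): a world point X has camera coordinates R X + t. Camera axes: x right, y down, z forward; pixel columns grow to the right and rows downward; lengths in m; the calibration is good to about 2 mm. A picture is of the moment at which its call begins. There is no depth.
- ctrl.finish_job(): hands the job in, once; it reports no verdict.
The state is a dict: "clock": time; "joints": joint angles; "dq": joint speeds; "tau": joint torques, N m; "tool_pos": TCP position; "tcp_rot": TCP orientation; "ft_force": force on the tool from outside, world axes, zero at the start; "wrist_torque": the same for the moment, N m; "opening": opening from 0.0 (shut) to 1.0 (fully open).
Only numpy, scipy, OpenCV 4.12 (cv2) and the standard library are available. Lean on these libraries where they do the work, as an engineer would, in place of code of your own. Each camera call takes 0.05 s, during which the arm holds its last target.

### The job

Lay the finned metal heat sink flat and square, fins up, on the black bed of the work rest and let go of it. Then press the red spring button on the blue sleeve, slide the sleeve one hole towards the heat sink and let the button pop fully up again there, so that the heat sink is kept between the two stops. Be gentle: do not force the sleeve against its catch or squeeze the heat sink, and leave the cutters and the tin where they lie.

Things in the scene. Friction and masses are not known exactly. Their poses are not given: they have to be found in the camera images.
- stand: Work rest, fixed; grey base, top z = 10 mm. Origin on the bench, z up, y = slide direction, from blue sleeve to bed and fixed stop. Sleeve runs on a steel bar with holes. Bed: black rubber top 24 (x) by 26 mm (y), centre x = 0, y = 48 mm, z = 36 mm, narrower than the heat sink: room for fingers at both x sides. Fixed stop: 44 mm wide, face at y = 65 mm, top z = 54 mm.
- sink_center (a point): Centre (half-way up) of the loose grey finned heat sink, 32 x 32 x 20 mm, about 80 g, on the bench fins up; x and y along its sides. On the bed these go along the stand's x and y, any quarter turn; best centre there x = 0, y = 48, z = 46 mm. A soldering station, 0.2 m tall, stands between it and the rest, at world x > 0.47, y -0.12 to 0.12 m: carry in front of it (x about 0.40) and high.
- slider (a joint): Travel in m of the blue sleeve along the stand's +y, about 0 at the start with its catch in the first hole (1 mm play). The next hole is 30 to 40 mm on; this differs each time and must be felt: the catch drops in within 1 mm of its centre. Another hole 35 mm beyond. Sliding takes 2 to 5 N. Its stop plate, 44 mm wide, top z = 54 mm, has its face at stand y = -9 mm + travel.
- pad (a joint): Travel in m of the red button downwards: 0 fully up, 0.0075 hard stop; spring 3 N when up, 7 N right down. The catch is clear of the bar from 0.006 on. Between holes a released button stays down at 0.006, its catch riding under the bar; over a hole it pops up to 0 by itself and locks the sleeve.
- pad_top (a point): Centre of the red button's top face, 24 mm (stand x) by 40 mm (stand y), z = 52 mm when up; axes as the stand's. It lies on the sleeve between two blue ridges, 44 mm apart along y, 36 mm wide, 14 mm higher than the raised button: a finger between them can push the sleeve along by a ridge, with the button pressed or free.
- cutters_center (a point): Middle of loose red-handled side cutters, 34 x 113 x 10 mm; not to be disturbed.
- tin_center (a point): Middle of a loose green and white round tin, diameter 79 mm, 24 mm high; not to be disturbed.
Not all that is in view belongs to the job. What is shaped like the part that bears sink_center but green is not meant.

How it is judged:
On the way, in this order (a step that is already met when the one before it is completed fails the run):
1. the heat sink lies flat and square on the bed and is released, with the sleeve still in its first hole (x of sink_center in the frame of stand between -0.009 and 0.009 m and y of sink_center in the frame of stand between 0.038 and 0.052 m and z of sink_center in the frame of stand between 0.042 and 0.05 m and (angle between the y axis of sink_center and the y axis of stand, either way round below 0.2 rad or angle between the x axis of sink_center and the y axis of stand, either way round below 0.2 rad) and angle between sink_center's own z axis and vertical below 0.1 rad and contact force between the fingers and sink below 0.05 N and value of joint slider below 0.003 m and value of joint pad below 0.002 m), for 0.3 s.
2. the sleeve is on its way, with its button down (value of joint pad above 0.005 m and value of joint slider above 0.008 m).
3. the button has popped up in the next hole (value of joint pad below 0.0015 m and value of joint slider between 0.027 and 0.043 m), for 0.2 s.
At the end, for the whole second after the job is handed in: The sleeve stands in the next hole (27 to 43 mm from where it began) with its button up (within 1.5 mm); the heat sink lies flat and at rest on the bed between the stops, within 12 mm of its middle sideways and square within 0.2 rad (all of step 3 and x of sink_center in the frame of stand between -0.012 and 0.012 m and y of sink_center in the frame of stand between 0.038 and 0.052 m and z of sink_center in the frame of stand between 0.042 and 0.05 m and (angle between the y axis of sink_center and the y axis of stand, either way round below 0.2 rad or angle between the x axis of sink_center and the y axis of stand, either way round below 0.2 rad) and angle between sink_center's own z axis and vertical below 0.1 rad and linear speed of sink below 0.01 m/s); the robot touches nothing.
It fails at once if the sleeve or its button is pressed or pushed with more than 25 N (contact force between any of the fingers, the arm and slider above 25 N).
It fails at once if the heat sink is squeezed by the sleeve's stop with more than 15 N (contact force between slider and sink above 15 N).
It fails at once if the cutters or the tin are moved by more than 3 cm (distance of any of cutters_center, tin_center from where it was at the start of the episode above 0.03 m).
It also fails if it takes over 54 s, if anything falls off the work surface, if the arm or the gripper's body presses on something with over 40 N, if the wrist force passes 120 N, or if a joint passes its speed limit or range.

## Working session

There is one attempt and no reset: what is moved stays moved. The work goes in short steps, Python scripts to look and compute and a tool call to move; the robot and the scene stay as the last step left them, time stands still between calls to the robot, and variables do not carry over. Pictures are saved under pics/ and viewed, and the job is handed in when it is done.

Besides the shell and the picture viewer there is one more tool, called after "Request:" as name(argument=value, ...) on one line, values as JSON. move_arm: Moves the arm, as the interface text tells. Its arguments: {"type":"object","properties":{"motion":{"type":"string"}},"required":["motion"]}

```bash
ls; mkdir -p pics
python3 - <<'E'
from plant import ctrl, grab_frame
import cv2,numpy as np
np.set_printoptions(precision=4,suppress=True)
for n in ["scene","top","wrist"]:
    f=grab_frame(n); cv2.imwrite(f"pics/{n}0.png",f["color"][:,:,::-1])
    print(n,f["vfov"],f["cx"],f["cy"],f["R"].tolist() if 0 else np.array(f["R"]),np.array(f["t"]), -np.array(f["R"]).T@np.array(f["t"]))
    np.savez(f"pics/{n}0.npz",**f)
s=ctrl.get_state(); print(s)
E
```

```text
pics
scene 54.85380135320494 282.8417149854849 206.86944851615394 [[-0.5752 -0.818   0.0067]
 [-0.6112  0.4243 -0.6681]
 [ 0.5437 -0.3884 -0.744 ]] [0.2897 0.3223 0.7489] [-0.0435  0.3911  0.7706]
top 46.98064442077737 288.12438730009876 210.3626631723288 [[ 0.0097 -0.9999  0.0027]
 [-0.9928 -0.01   -0.1194]
 [ 0.1195 -0.0016 -0.9928]] [0.003  0.4778 0.9984] [0.355  0.0094 1.0483]
wrist 62.62890766895784 282.78392524820345 207.67331696465763 [[ 0.3218 -0.9468 -0.0007]
 [-0.9039 -0.3074  0.2974]
 [-0.2819 -0.095  -0.9547]] [-0.599  -0.0356  0.392 ] [ 0.271  -0.5408  0.3845]
{'clock': 0.15, 'joints': array([-1.2987,  0.0917,  1.2316,  0.    ,  1.8198, -0.0567]), 'dq': array([-0.0016, -0.0008, -0.004 ,  0.0001,  0.001 , -0.0003]), 'tau': array([  0.0016, -44.7045, -40.6908,   0.07  ,   0.0275,  -0.0001]), 'tool_pos': array([ 0.1937, -0.5677,  0.2408]), 'tcp_rot': array([ 0.4118,  0.5755, -0.4111,  0.5747]), 'ft_force': array([0.428 , 0.5124, 0.1192]), 'wrist_torque': array([-0.0286,  0.0034, -0.0237]), 'opening': 0.9999484156415327}
```

View pics/scene0.png

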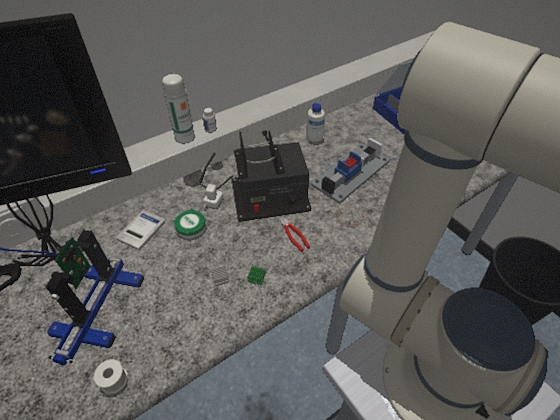

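View pics/top0.png

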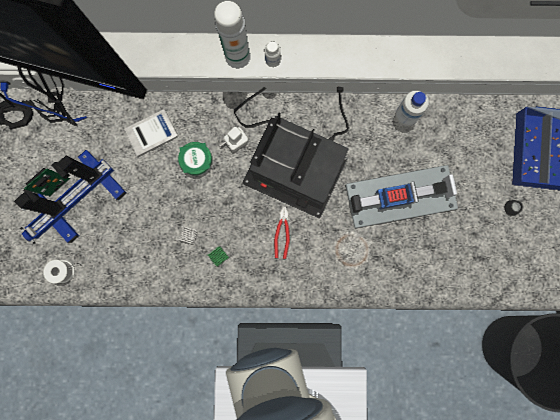

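View pics/wrist0.png

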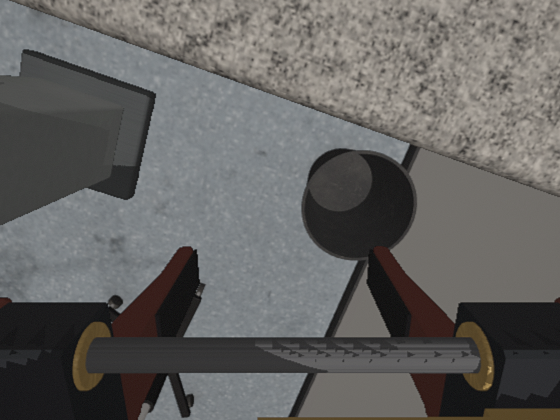

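In the top view there are two finned parts. The grey one at (187,235) fits; the green one at (219,256) is the decoy. The rest is at (403,196): button in the middle at (397,195), white or black end stops at (452,185) and (357,203). The cutters are at (283,235) and the tin at (195,158). I'll enlarge the sink and the rest.

Run:
```python
import cv2,numpy as np
im=cv2.imread("pics/top0.png")
a=cv2.resize(im[215:275,160:240],None,fx=5,fy=5,interpolation=cv2.INTER_CUBIC)
b=cv2.resize(im[160:235,340:465],None,fx=5,fy=5,interpolation=cv2.INTER_CUBIC)
c=np.zeros((300+375,625,3),np.uint8);c[:300,:400]=a;c[300:]=b
cv2.imwrite("pics/crop0.png",cv2.resize(c,None,fx=.88,fy=.88))
s=cv2.imread("pics/scene0.png")
a=cv2.resize(s[255:295,200:280],None,fx=5,fy=5,interpolation=cv2.INTER_CUBIC)
b=cv2.resize(s[130:205,305:395],None,fx=5,fy=5,interpolation=cv2.INTER_CUBIC)
c=np.zeros((200+375,450,3),np.uint8);c[:200,:400]=a;c[200:]=b
cv2.imwrite("pics/crop1.png",c)
```

```text
(no output)
```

View pics/crop0.png

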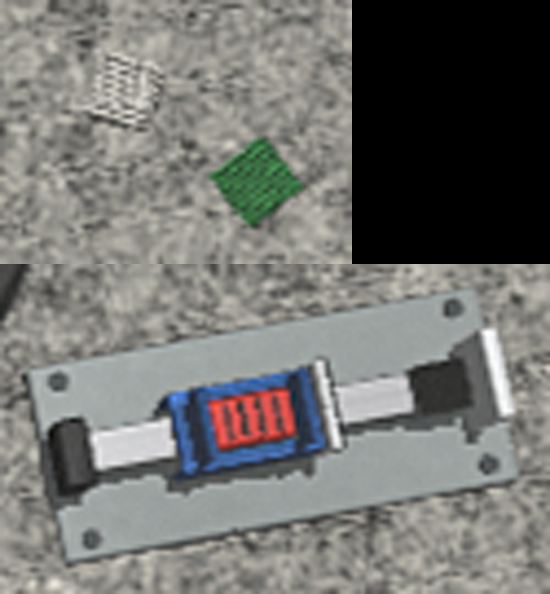

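View pics/crop1.png

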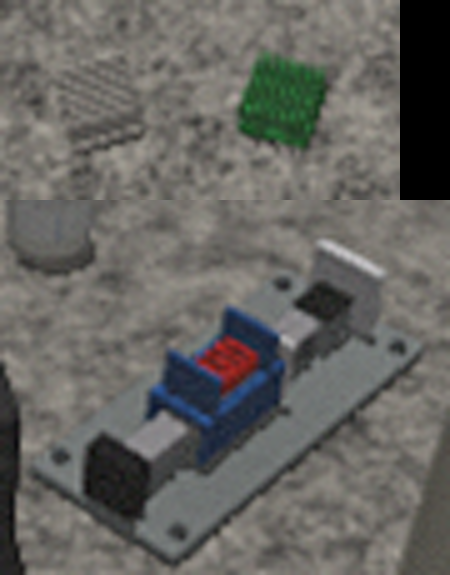

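Crops confirm it: the grey finned sink is upper left and the green one is the decoy. The rest shows the red button, blue ridges, black bed and the fixed stop at the right. Next I'll measure.

```bash
cat > h.py <<'E'
import cv2,numpy as np
from scipy.spatial.transform import Rotation as Ro
np.set_printoptions(precision=4,suppress=True)
def cast(f,uv,z):
    uv=np.atleast_2d(np.asarray(uv,float)); h=f["color"].shape[0]
    fo=h/2/np.tan(np.radians(float(f["vfov"]))/2)
    d=np.c_[(uv[:,0]-float(f["cx"]))/fo,(uv[:,1]-float(f["cy"]))/fo,np.ones(len(uv))]@np.array(f["R"])
    c=-np.array(f["R"]).T@np.array(f["t"])
    return c+d*((z-c[2])/d[:,2])[:,None]
def proj(f,X):
    h=f["color"].shape[0]; fo=h/2/np.tan(np.radians(float(f["vfov"]))/2)
    p=np.atleast_2d(X)@np.array(f["R"]).T+np.array(f["t"])
    return np.c_[p[:,0]/p[:,2]*fo+float(f["cx"]),p[:,1]/p[:,2]*fo+float(f["cy"])]
def big(m,k=0):
    n,l,s,c=cv2.connectedComponentsWithStats(m.astype(np.uint8)); i=1+np.argmax(s[1:,4]); return l==i
def rectw(f,m,z):
    v,u=np.nonzero(m); P=cast(f,np.c_[u,v],z)
    r=cv2.minAreaRect((P[:,:2]*1000).astype(np.float32)); return P[:,:2].mean(0),r
E
python3 - <<'E'
from h import *
for n,roi in [("top",(330,150,470,240)),("scene",(300,130,400,205))]:
    f=dict(np.load(f"pics/{n}0.npz")); hsv=cv2.cvtColor(f["color"],cv2.COLOR_RGB2HSV).astype(int)
    R=np.zeros(hsv.shape[:2],bool); x0,y0,x1,y1=roi; R[y0:y1,x0:x1]=1
    red=big(R&((hsv[...,0]<8)|(hsv[...,0]>172))&(hsv[...,1]>120)&(hsv[...,2]>90))
    print(n,"red",red.sum(),rectw(f,red,.052))
    if n=="top":
        blk=R&(hsv[...,2]<55); 
        nn,l,s,c=cv2.connectedComponentsWithStats(blk.astype(np.uint8))
        for i in range(1,nn):
            if s[i,4]>60: print(s[i],c[i],rectw(f,l==i,.036))
        wh=R&(hsv[...,2]>190)&(hsv[...,1]<40)
        nn,l,s,c=cv2.connectedComponentsWithStats(wh.astype(np.uint8))
        for i in range(1,nn):
            if s[i,4]>20: print("w",s[i],c[i],rectw(f,l==i,.054))
        c4=[[346.8,183.7],[448.3,166],[456,212],[355,227.5]]
        print(cast(f,c4,.010))
# sink from top, roughly
f=dict(np.load("pics/top0.npz")); print(cast(f,[[187.5,235.5],[219,256],[283,235],[195,158]],.02))
E
```

```text
top red 170 (array([ 0.5104, -0.2191]), ((510.4608459472656, -219.09457397460938), (23.652660369873047, 38.17327880859375), 10.926392555236816))
[330 160  16  34  66] [336.8788 176.6818] (array([ 0.5501, -0.0953]), ((551.1041259765625, -95.65656280517578), (4.732265472412109, 78.55442810058594), 65.86177062988281))
[433 182  14  12 120] [439.65  187.375] (array([ 0.5293, -0.3136]), ((529.2376098632812, -313.6331481933594), (22.49390411376953, 26.023117065429688), 10.085564613342285))
w [450 175   7  19  63] [452.8095 184.0952] (array([ 0.5334, -0.3356]), ((533.531982421875, -335.48004150390625), (39.474796295166016, 6.647429943084717), 11.13413143157959))
w [416 186  17  10 116] [424.2672 190.2672] (array([ 0.5197, -0.2756]), ((519.8309326171875, -275.88739013671875), (16.029521942138672, 32.256927490234375), 11.931976318359375))
w [361 195  18  11 140] [369.6143 200.4286] (array([ 0.4972, -0.1614]), ((497.282470703125, -161.96607971191406), (16.836645126342773, 36.89590072631836), 10.928413391113281))
[[ 0.5398 -0.1196  0.01  ]
 [ 0.5814 -0.3422  0.01  ]
 [ 0.4801 -0.3558  0.01  ]
 [ 0.4442 -0.1368  0.01  ]]
scene red 64 (array([ 0.5112, -0.2249]), ((511.0504455566406, -223.36868286132812), (24.922121047973633, 32.52361297607422), 10.255705833435059))
[[0.4227 0.2214 0.02  ]
 [0.3799 0.1532 0.02  ]
 [0.4258 0.0181 0.02  ]
 [0.5912 0.211  0.02  ]]
```

```bash
cat >> h.py <<'E'
def delta(s,pos,jawyaw):
    """shift/turn in tool axes to reach tool-down pose at pos with jaw (tool z) along world yaw (mod pi)"""
    R0=Ro.from_quat(s["tcp_rot"]); best=None
    for k in (0,np.pi):
        z=np.array([np.cos(jawyaw+k),np.sin(jawyaw+k),0]); x=np.array([0,0,-1.]); y=np.cross(z,x)
        rv=(R0.inv()*Ro.from_matrix(np.c_[x,y,z])).as_rotvec(degrees=True)
        if best is None or np.linalg.norm(rv)<np.linalg.norm(best): best=rv
    t=R0.inv().apply(np.array(pos)-s["tool_pos"])*1000
    return best,t
E
python3 - <<'E'
from h import *
from plant import ctrl
s=ctrl.get_state(); print(Ro.from_quat(s["tcp_rot"]).as_matrix())
# stand jaw yaw: x axis of stand = 191deg
print(delta(s,[.44,-.27,.27],np.radians(11)))
print(delta(s,[.50,-.27,.27],np.radians(11)))
E
```

```text
[[-0.0004  0.9464  0.3229]
 [ 0.0015  0.3229 -0.9464]
 [-1.      0.0001 -0.0015]]
(array([-82.1593,  -0.0674,  -0.066 ]), array([ -28.9034,  329.2284, -202.2273]))
(array([-82.1593,  -0.0674,  -0.066 ]), array([ -28.9277,  386.0136, -182.8511]))
```

Request:
move_arm(motion="-7 0 0 -4 32 -15 1;-14 0 0 -8 64 -30 1;-21 0 0 -12 96 -45 1;-28 0 0 -16 128 -60 1;-35 0 0 -20 160 -75 1;-42 0 0 -24 192 -90 1;-49 0 0 -28 224 -105 1;-56 0 0 -29 256 -120 1")

```text
clock: 0.82
tool_pos: [0.3983, -0.3703, 0.2712]
tcp_rot: [0.091, 0.701, -0.091, 0.701]
ft_force: [1.0, 0.1, -0.8]
opening: 1.002
```

Run:
```python
from h import *
from plant import ctrl
s=ctrl.get_state(); print(s["tool_pos"],s["joints"],s["ft_force"])
print(delta(s,[.50,-.25,.27],np.radians(11)))
```

```text
[ 0.3983 -0.3703  0.2712] [-0.8115 -0.0529  1.3241  0.      1.8697 -0.5528] [ 0.9808  0.1115 -0.8184]
(array([-25.8211,   0.0288,   0.0265]), array([  1.1776, 142.2732,  67.5424]))
```

Request:
move_arm(motion="-6 0 0 0 30 14 1;-12 0 0 0 60 28 1;-18 0 0 0 90 42 1;-24 0 0 0 115 54 1;-26 0 0 0 140 66 1;-26 0 0 0 140 66 1;-26 0 0 0 140 66 1;-26 0 0 0 140 66 1")

```text
clock: 1.48
tool_pos: [0.4973, -0.2541, 0.2703]
tcp_rot: [-0.067, 0.704, 0.067, 0.704]
ft_force: [-0.2, -1.0, -0.6]
opening: 0.999
```

Run:
```python
from h import *
from plant import ctrl,grab_frame
f=grab_frame("wrist"); np.savez("pics/w1.npz",**f); cv2.imwrite("pics/w1.png",f["color"][:,:,::-1])
s=ctrl.get_state(); print(s["tool_pos"],s["tcp_rot"],s["joints"],s["ft_force"])
```

```text
[ 0.4971 -0.2545  0.2705] [-0.0663  0.7042  0.0662  0.7038] [-0.5338 -0.013   1.2864 -0.0005  1.8686 -0.7217] [ 0.1384 -0.3897  0.2682]
```

View pics/w1.png

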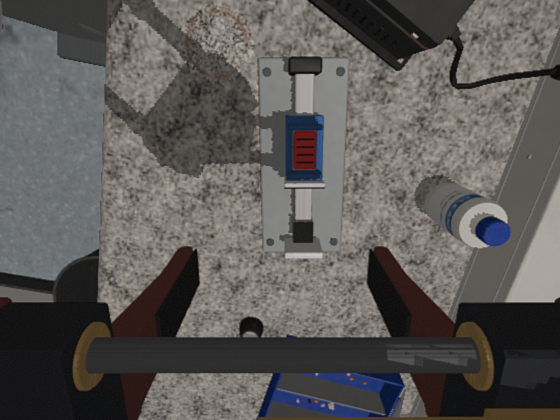

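The wrist view shows the rest nearly aligned with the image: button (304,149), bed (303,231), fixed stop's white edge (303,255), near end of the bar (305,65). I'll measure it.

Run:
```python
from h import *
f=dict(np.load("pics/w1.npz")); hsv=cv2.cvtColor(f["color"],cv2.COLOR_RGB2HSV).astype(int)
R=np.zeros(hsv.shape[:2],bool); R[50:265,250:355]=1
red=big(R&((hsv[...,0]<8)|(hsv[...,0]>172))&(hsv[...,1]>110)&(hsv[...,2]>60))
print("red",red.sum(),rectw(f,red,.052))
R2=R.copy();R2[:215]=0;R2[245:]=0
blk=big(R2&(hsv[...,2]<50)); print("bed",blk.sum(),rectw(f,blk,.036))
v,u=np.nonzero(blk); print(u.min(),u.max(),v.min(),v.max())
wh=R&(hsv[...,2]>175)&(hsv[...,1]<30)
nn,l,s,c=cv2.connectedComponentsWithStats(wh.astype(np.uint8))
for i in range(1,nn):
    if s[i,4]>40: print("w",s[i],c[i],rectw(f,l==i,.054))
cr=cv2.resize(cv2.cvtColor(f["color"],cv2.COLOR_RGB2BGR)[50:265,240:360],None,fx=2.7,fy=2.7,interpolation=cv2.INTER_CUBIC)
cv2.imwrite("pics/w1c.png",cr)
```

```text
red 738 (array([ 0.5124, -0.2177]), ((512.3818359375, -217.71629333496094), (23.28038787841797, 39.55607986450195), 12.33959674835205))
bed 418 (array([ 0.5319, -0.3143]), ((531.9976196289062, -314.4356689453125), (22.498199462890625, 25.36779022216797), 11.246620178222656))
293 312 222 242
w [285 184  39   3 103] [303.3107 184.9417] (array([ 0.5193, -0.2545]), ((520.0875244140625, -254.4411163330078), (40.718143463134766, 2.200774669647217), 10.731151580810547))
w [286 253  36   5 157] [304.1274 255.293 ] (array([ 0.5371, -0.3352]), ((536.358642578125, -334.9718017578125), (40.0859260559082, 5.006605625152588), 10.724015235900879))
```

View pics/w1c.png

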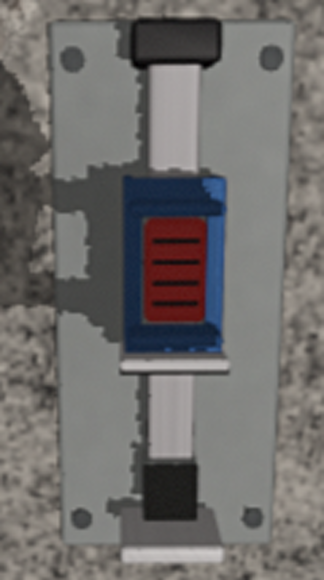

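Run:
```python
from h import *
from plant import ctrl
s=ctrl.get_state()
for p in ([.40,-.14,.29],[.40,.05,.29],[.42,.24,.22]): print(delta(s,p,np.radians(11)))
```

```text
(array([-0.2436, -0.0337,  0.0076]), array([-19.5147, 130.6015, -74.0063]))
(array([-0.2436, -0.0337,  0.0076]), array([-19.5605, 317.2631, -38.5459]))
(array([-0.2436, -0.0337,  0.0076]), array([ 50.3827, 500.2014,  16.6043]))
```

Request:
move_arm(motion="0 0 0 -10 33 -20 1;0 0 0 -20 66 -40 1;0 0 0 -20 100 -60 1;0 0 0 -20 135 -75 1;0 0 0 -20 175 -67 1;0 0 0 -20 215 -58 1;0 0 0 -20 255 -50 1;0 0 0 -20 295 -43 1")

```text
clock: 2.2
tool_pos: [0.3992, 0.0283, 0.291]
tcp_rot: [-0.066, 0.704, 0.065, 0.705]
ft_force: [0.9, 0.7, -0.5]
opening: 1.0
```

Request:
move_arm(motion="0 0 0 0 40 8 1;0 0 0 0 80 18 1;0 0 0 10 118 30 1;0 0 0 25 150 43 1;0 0 0 45 180 52 1;0 0 0 70 205 60 1;0 0 0 70 205 60 1;0 0 0 70 205 60 1")

```text
clock: 2.87
tool_pos: [0.4198, 0.24, 0.2188]
tcp_rot: [-0.068, 0.705, 0.066, 0.703]
ft_force: [0.1, -1.0, 0.5]
opening: 1.0
```

Run:
```python
from h import *
from plant import ctrl,grab_frame
f=grab_frame("wrist"); np.savez("pics/w2.npz",**f); cv2.imwrite("pics/w2.png",f["color"][:,:,::-1])
s=ctrl.get_state(); print(s["tool_pos"],s["tcp_rot"],s["joints"],s["ft_force"])
print(proj(f,[.4227,.2214,.02]))
```

```text
[0.4204 0.2395 0.2206] [-0.0668  0.7042  0.0661  0.7037] [ 0.4479 -0.2247  1.5698 -0.0007  1.7975  0.2596] [-0.2894 -0.3536  0.2902]
[[283.1628 202.073 ]]
```

View pics/w2.png

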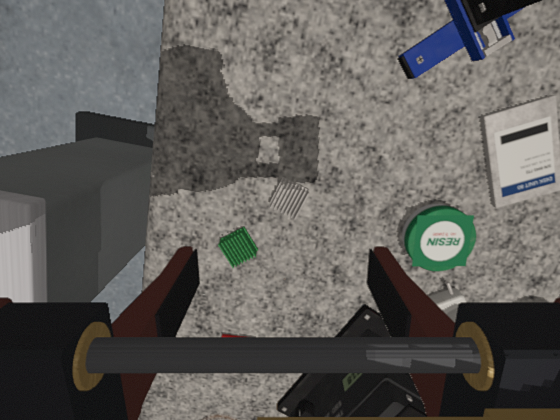

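The sink is at about (289,200), grey on grey, with the green decoy at (238,247) and the tin at (441,238). I'll enlarge it to get the corners.

Run:
```python
from h import *
im=cv2.imread("pics/w2.png")
c=cv2.resize(im[160:240,250:330],None,fx=7,fy=7,interpolation=cv2.INTER_CUBIC)
for k in range(0,80,10):
    cv2.putText(c,str(250+k),(k*7,10),0,.4,(0,255,255),1); cv2.putText(c,str(160+k),(0,k*7+5),0,.4,(0,255,255),1)
    cv2.line(c,(k*7,12),(k*7,18),(0,255,255));cv2.line(c,(26,k*7),(32,k*7),(0,255,255))
cv2.imwrite("pics/w2c.png",c)
```

```text
(no output)
```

View pics/w2c.png

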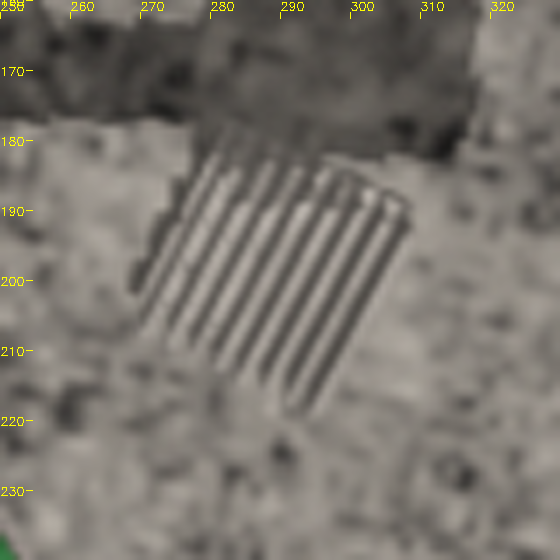

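Run:
```python
from h import *
f=dict(np.load("pics/w2.npz"))
uv=np.array([[142,333],[303,413],[405,208]])/7+[250,160]
P=cast(f,uv,.020)[:,:2]; print(P)
print(np.linalg.norm(P[1]-P[0]),np.linalg.norm(P[2]-P[1]),(P[0]+P[2])/2)
for a,b in((0,1),(1,2)): d=P[b]-P[a]; print(np.degrees(np.arctan2(d[1],d[0])))
from plant import ctrl
s=ctrl.get_state()
c=(P[0]+P[2])/2
```

```text
[[0.4107 0.213 ]
 [0.4366 0.2052]
 [0.445  0.2391]]
0.027131955744954563 0.034970293209815886 [0.4279 0.2261]
-16.829950669835725
76.07384901554241
```

Run:
```python
from h import *
from plant import ctrl
s=ctrl.get_state()
print(delta(s,[.4265,.2245,.12],np.radians(-15)))
```

```text
(array([25.7823, -0.0347,  0.0631]), array([100.6436, -15.75  ,   3.2645]))
```

Request:
move_arm(motion="6 0 0 25 -4 1 1;12 0 0 50 -8 2 1;18 0 0 75 -12 3 1;24 0 0 100 -16 3 1;26 0 0 100 -16 3 1;26 0 0 100 -16 3 1;26 0 0 100 -16 3 1;26 0 0 100 -16 3 1")

```text
clock: 3.58
tool_pos: [0.4275, 0.2249, 0.123]
tcp_rot: [0.094, 0.7, -0.093, 0.702]
ft_force: [-0.6, 0.1, -0.5]
opening: 0.999
```

Run:
```python
from h import *
from plant import ctrl,grab_frame
f=grab_frame("wrist"); np.savez("pics/w3.npz",**f); cv2.imwrite("pics/w3.png",f["color"][:,:,::-1])
s=ctrl.get_state(); print(s["tool_pos"],s["tcp_rot"],s["joints"],s["ft_force"])
p=proj(f,[.4265,.2245,.02])[0]; print(p)
im=cv2.imread("pics/w3.png"); x0,y0=int(p[0])-50,int(p[1])-50
c=cv2.resize(im[y0:y0+100,x0:x0+100],None,fx=5.8,fy=5.8,interpolation=cv2.INTER_CUBIC)
for k in range(0,100,10):
    q=int(k*5.8)
    cv2.putText(c,str(x0+k),(q,10),0,.4,(0,255,255),1); cv2.putText(c,str(y0+k),(0,q+5),0,.4,(0,255,255),1)
    cv2.line(c,(q,12),(q,18),(0,255,255));cv2.line(c,(26,q),(32,q),(0,255,255))
cv2.imwrite("pics/w3c.png",c)
```

```text
[0.4274 0.2251 0.1229] [ 0.094   0.6998 -0.0927  0.7021] [ 0.4144 -0.2226  1.7407 -0.0001  1.6197  0.6791] [0.1151 0.8328 0.1835]
[281.8964 215.5373]
```

View pics/w3c.png

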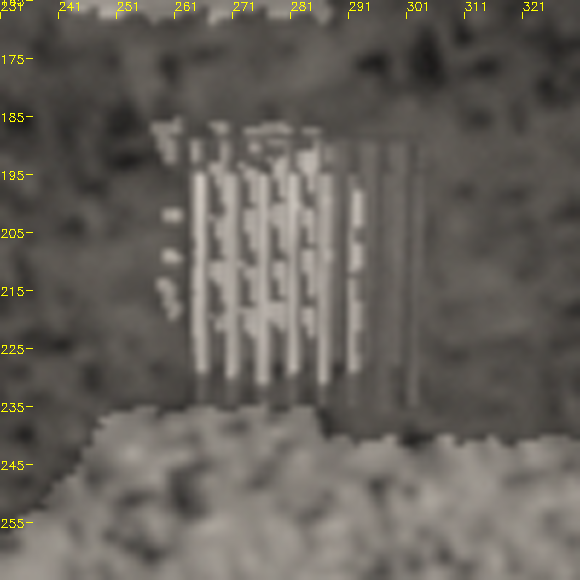

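Run:
```python
from h import *
from plant import ctrl
f=dict(np.load("pics/w3.npz"))
uv=np.array([[160,140],[422,140],[422,405],[160,405],[291,272]])/5.8+[231,165]
P=cast(f,uv,.020)[:,:2]; print(P,np.linalg.norm(P[1]-P[0]),np.linalg.norm(P[2]-P[1]))
d=P[1]-P[2]; print(np.degrees(np.arctan2(d[1],d[0])))
s=ctrl.get_state()
print(delta(s,[*P[4],.024],np.radians(-14.5)))
```

```text
[[0.4153 0.2488]
 [0.4475 0.24  ]
 [0.4386 0.205 ]
 [0.4051 0.2142]
 [0.4267 0.2274]] 0.03330227029128619 0.03617240429553974
75.7891309940855
(array([-0.6664,  0.1741, -0.1303]), array([98.9036,  1.8503, -1.5083]))
```

Request:
move_arm(motion="0 0 0 25 0 -1 1;0 0 0 50 0 -2 1;0 0 0 75 0 -2 1;0 0 0 90 0 -2 1;0 0 0 98 0 -2 1;0 0 0 98 0 -2 1;0 0 0 98 0 -2 0.6;0 0 0 98 0 -2 0.3")

```text
clock: 4.3
tool_pos: [0.4254, 0.2264, 0.0245]
tcp_rot: [0.094, 0.7, -0.093, 0.702]
ft_force: [-0.3, -0.5, 1.0]
opening: 0.887
```

Request:
move_arm(motion="0 0 0 0 0 0 0.2;0 0 0 0 0 0 0.2;0 0 0 0 0 0 0.2;0 0 0 0 0 0 0.2;0 0 0 0 0 0 0.2;0 0 0 0 0 0 0.2;0 0 0 0 0 0 0.2;0 0 0 0 0 0 0.2")

```text
clock: 4.97
tool_pos: [0.4244, 0.2259, 0.0228]
tcp_rot: [0.093, 0.701, -0.093, 0.701]
ft_force: [-0.2, 0.7, 3.5]
opening: 0.337
```

Run:
```python
from h import *
from plant import ctrl,grab_frame
f=grab_frame("wrist"); cv2.imwrite("pics/w4.png",f["color"][:,:,::-1])
s=ctrl.get_state(); print(s["tool_pos"],s["ft_force"],s["opening"],s["wrist_torque"])
```

```text
[0.4244 0.2259 0.0228] [1.7682 0.1195 1.014 ] 0.33965374657147857 [-0.079  -0.1269  0.0184]
```

View pics/w4.png

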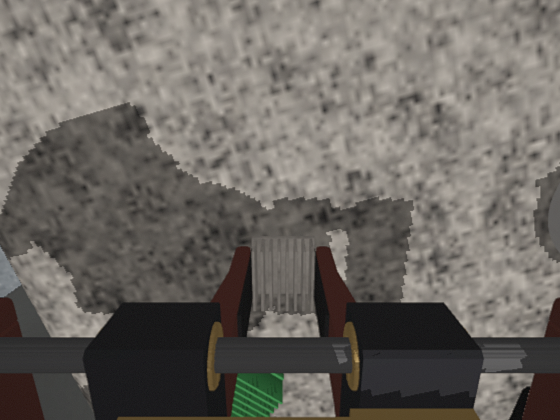

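Request:
move_arm(motion="0 0 0 -15 0 0 0.2;0 0 0 -40 0 0 0.2;0 0 0 -80 0 0 0.2;0 0 0 -120 0 0 0.2;0 0 0 -160 0 0 0.2;0 0 0 -200 0 0 0.2;0 0 0 -240 0 0 0.2;0 0 0 -270 0 0 0.2")

```text
clock: 5.68
tool_pos: [0.4242, 0.2259, 0.2962]
tcp_rot: [0.094, 0.7, -0.093, 0.702]
ft_force: [0.5, -0.2, -0.4]
opening: 0.339
```

Run:
```python
from h import *
from plant import ctrl,grab_frame
f=grab_frame("wrist"); cv2.imwrite("pics/w5.png",f["color"][:,:,::-1]);np.savez("pics/w5.npz",**f)
s=ctrl.get_state(); print(s["tool_pos"],s["ft_force"],s["opening"],s["joints"])
T=Ro.from_quat(s["tcp_rot"])
for z in (.0,): print(proj(f,s["tool_pos"]))
im=cv2.imread("pics/w5.png")[200:340,210:360]
cv2.imwrite("pics/w5c.png",cv2.resize(im,None,fx=4,fy=4,interpolation=cv2.INTER_CUBIC))
for p in ([.40,.05,.29],[.40,-.14,.29],[.5312,-.3142,.20]): print(delta(s,p,np.radians(11.3)))
```

```text
[0.4251 0.2263 0.3021] [-1.8279 -1.4372  3.0453] 0.3390711266504196 [ 0.4184 -0.2142  1.4159  0.0002  1.9286  0.683 ]
[[285.9521 289.6013]]
(array([-26.4581,   0.5858,  -0.2938]), array([  11.0178, -176.8093,   21.7687]))
(array([-26.4581,   0.5858,  -0.2938]), array([  10.1177, -360.1953,   71.4553]))
(array([-26.4581,   0.5858,  -0.2938]), array([ 100.6377, -494.6829,  242.8563]))
```

View pics/w5c.png

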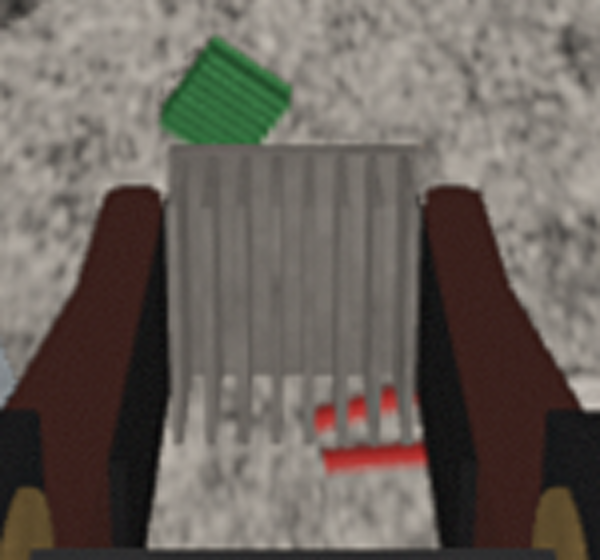

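Run:
```python
from h import *
from plant import ctrl
f=dict(np.load("pics/w5.npz")); s=ctrl.get_state(); T=Ro.from_quat(s["tcp_rot"]); p=s["tool_pos"]
for uv,z in (((286,251),-.0028),((286,311),-.0028),((286,237),-.0228),((286,293.7),-.0178),((252,311),-.0028),((313,311),-.0028)):
    P=cast(f,uv,p[2]+z)[0]; print(uv,T.inv().apply(P-p)*1000)
```

```text
(286, 251) [ 2.9291 17.7395  0.0034]
(286, 311) [  2.7056 -13.0841   0.0547]
(286, 237) [22.9196 16.1594  0.0864]
(286, 293.7) [ 17.7074 -13.0446   0.1149]
(252, 311) [  2.5666 -13.0241 -15.9665]
(313, 311) [  2.816  -13.1318  12.7873]
```

Request:
move_arm(motion="0 0 0 0 -35 -3 0.2;0 0 0 0 -70 0 0.2;0 0 0 0 -105 8 0.2;0 0 0 0 -140 15 0.2;0 0 0 0 -180 22 0.2;0 0 0 0 -220 32 0.2;0 0 0 0 -260 43 0.2;0 0 0 0 -300 55 0.2")

```text
clock: 6.4
tool_pos: [0.3982, -0.0797, 0.2924]
tcp_rot: [0.093, 0.701, -0.093, 0.701]
ft_force: [1.0, 0.3, -1.6]
opening: 0.337
```

Request:
move_arm(motion="-4 0 0 0 -35 9 0.2;-8 0 0 0 -70 25 0.2;-13 0 0 10 -95 55 0.2;-18 0 0 30 -120 85 0.2;-22 0 0 60 -145 115 0.2;-26 0 0 90 -170 145 0.2;-26.5 0 0 120 -190 175 0.2;-26.5 0 0 130 -195 188 0.2")

```text
clock: 7.07
tool_pos: [0.5294, -0.317, 0.16]
tcp_rot: [-0.069, 0.704, 0.07, 0.703]
ft_force: [0.3, -0.4, -0.1]
opening: 0.337
```

Run:
```python
from h import *
from plant import ctrl,grab_frame
f=grab_frame("wrist"); cv2.imwrite("pics/w6.png",f["color"][:,:,::-1]);np.savez("pics/w6.npz",**f)
s=ctrl.get_state(); print(s["tool_pos"],s["ft_force"],s["opening"],s["joints"])
print(delta(s,[.5318,-.3153,.11],np.radians(11.3)))
```

```text
[ 0.5303 -0.3187  0.1498] [-2.5212  0.8099 -7.1847] 0.33761214215295243 [-0.5957  0.1531  1.3259 -0.0008  1.6747 -0.7917]
(array([-0.0763, -0.521 , -0.4662]), array([39.81  ,  2.7514,  2.4545]))
```

View pics/w6.png

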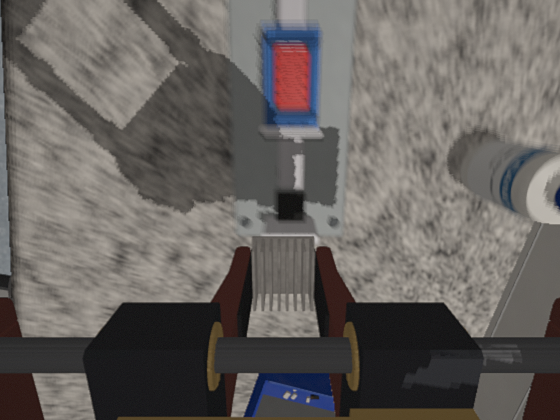

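Request:
move_arm(motion="0 0 0 10 1 1 0.2;0 0 0 20 2 2 0.2;0 0 0 30 2.5 2.5 0.2;0 0 0 40 2.5 2.5 0.2;0 0 0 40 2.5 2.5 0.2;0 0 0 40 2.5 2.5 0.2;0 0 0 40 2.5 2.5 0.2;0 0 0 40 2.5 2.5 0.2")

```text
clock: 7.78
tool_pos: [0.5316, -0.3125, 0.1243]
tcp_rot: [-0.07, 0.703, 0.069, 0.704]
ft_force: [-0.0, -0.4, -0.8]
opening: 0.337
```

Run:
```python
from h import *
from plant import ctrl,grab_frame
f=grab_frame("wrist"); cv2.imwrite("pics/w7.png",f["color"][:,:,::-1]);np.savez("pics/w7.npz",**f)
s=ctrl.get_state(); print(s["tool_pos"],s["ft_force"],s["opening"])
print(delta(s,[.5318,-.3153,.06],np.radians(11.3)))
hsv=cv2.cvtColor(f["color"],cv2.COLOR_RGB2HSV).astype(int)
R=np.zeros(hsv.shape[:2],bool); R[0:240,230:350]=1
red=big(R&((hsv[...,0]<8)|(hsv[...,0]>172))&(hsv[...,1]>110)&(hsv[...,2]>60))
print("red",red.sum(),rectw(f,red,.052))
```

```text
[ 0.5317 -0.3125  0.1241] [-0.1966  0.5252 -1.0076] 0.33343888154695206
(array([0.0473, 0.0912, 0.0905]), array([64.0675, -2.669 , -0.5187]))
red 2490 (array([ 0.5131, -0.2178]), ((513.1865844726562, -218.12310791015625), (23.799774169921875, 38.851417541503906), 11.277046203613281))
```

View pics/w7.png

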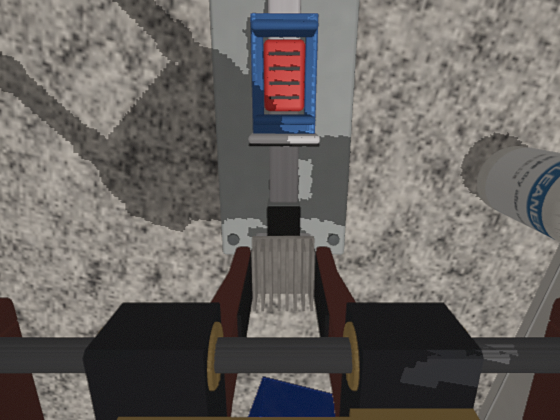

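Request:
move_arm(motion="0 0 0 12 -2.6 0 0.2;0 0 0 24 -2.6 0 0.2;0 0 0 36 -2.6 0 0.2;0 0 0 46 -2.6 0 0.2;0 0 0 54 -2.6 0 0.2;0 0 0 60 -2.6 0 0.2;0 0 0 62.5 -2.6 0 0.2;0 0 0 62.5 -2.6 0 0.2")

```text
clock: 8.5
tool_pos: [0.5317, -0.3149, 0.0597]
tcp_rot: [-0.07, 0.704, 0.07, 0.703]
ft_force: [0.9, 0.7, -0.4]
opening: 0.341
```

Run:
```python
from h import *
from plant import ctrl,grab_frame
f=grab_frame("wrist"); cv2.imwrite("pics/w8.png",f["color"][:,:,::-1]);np.savez("pics/w8.npz",**f)
g=grab_frame("scene"); c=cv2.resize(g["color"][110:210,300:400,::-1],None,fx=4.2,fy=4.2,interpolation=cv2.INTER_CUBIC)
s=ctrl.get_state(); print(s["tool_pos"],s["ft_force"],s["opening"])
cv2.imwrite("pics/w8c.png",c)
```

```text
[ 0.5321 -0.3152  0.0606] [-0.4514  0.4698 -0.435 ] 0.33962810403519855
```

View pics/w8.png

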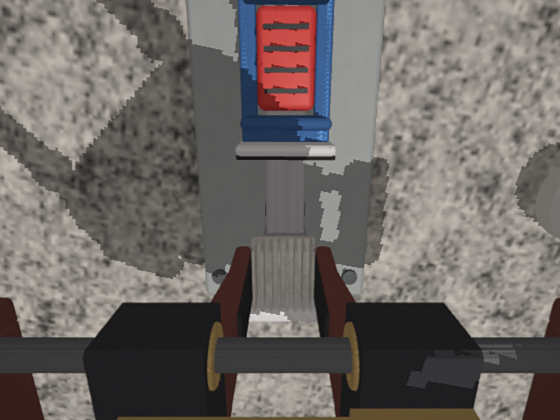

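View pics/w8c.png

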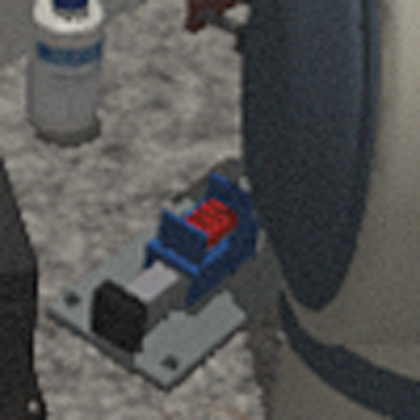

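Run:
```python
from h import *
im=cv2.imread("pics/w8.png")
c=np.vstack([cv2.resize(im[130:170,230:345],None,fx=5,fy=5,interpolation=cv2.INTER_CUBIC),cv2.resize(im[225:330,230:345],None,fx=4.2,fy=4.2,interpolation=cv2.INTER_CUBIC)[:,:].copy() if 0 else cv2.resize(im[260:330,230:345],None,fx=5,fy=5,interpolation=cv2.INTER_CUBIC)])
cv2.imwrite("pics/w8d.png",c)
f=dict(np.load("pics/w8.npz")); p=np.array([.5319,-.3151,0]); y=np.array([np.sin(np.radians(11.3)),-np.cos(np.radians(11.3))])
for uv,z in (((283,142),.054),((283,155),.054),((283,158),.054),((270,312),.054),((270,315),.054),((270,319),.054),((270,311),.056),((283,236.5),.036)):
    P=cast(f,uv,z)[0]; print(uv,1000*(P[:2]-p[:2])@y)
```

```text
(283, 142) -65.84963564531246
(283, 155) -60.279295238551086
(283, 158) -58.975966699766715
(270, 312) 18.454340256198883
(270, 315) 20.200977657289485
(270, 319) 22.546289443029426
(270, 311) 16.522323272896443
(283, 236.5) -14.945529219408003
```

View pics/w8d.png

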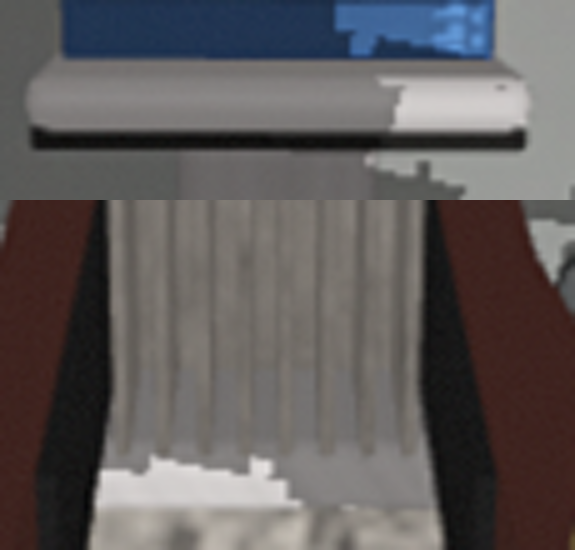

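Request:
move_arm(motion="0 0 0 0 1 0 0.2;0 0 0 0 2 0 0.2;0 0 0 0 2 0 0.2;0 0 0 0.5 2 0 0.2;0 0 0 1 2 0 0.2;0 0 0 1.3 2 0 0.2;0 0 0 1.3 2 0 0.2;0 0 0 1.3 2 0 0.2")

```text
clock: 9.27
tool_pos: [0.5315, -0.313, 0.0589]
tcp_rot: [-0.07, 0.704, 0.07, 0.704]
ft_force: [0.3, 1.0, 0.0]
opening: 0.337
```

Run:
```python
from h import *
from plant import ctrl,grab_frame
f=grab_frame("wrist"); cv2.imwrite("pics/w9.png",f["color"][:,:,::-1]);np.savez("pics/w9.npz",**f)
im=cv2.imread("pics/w9.png"); cv2.imwrite("pics/w9d.png",cv2.resize(im[225:330,230:345],None,fx=5,fy=5,interpolation=cv2.INTER_CUBIC))
s=ctrl.get_state(); print(s["tool_pos"],s["ft_force"],s["opening"],s["wrist_torque"])
```

```text
[ 0.5315 -0.313   0.0589] [-1.4719  0.3276  0.12  ] 0.33608431624638985 [ 0.0071 -0.1048 -0.004 ]
```

View pics/w9d.png

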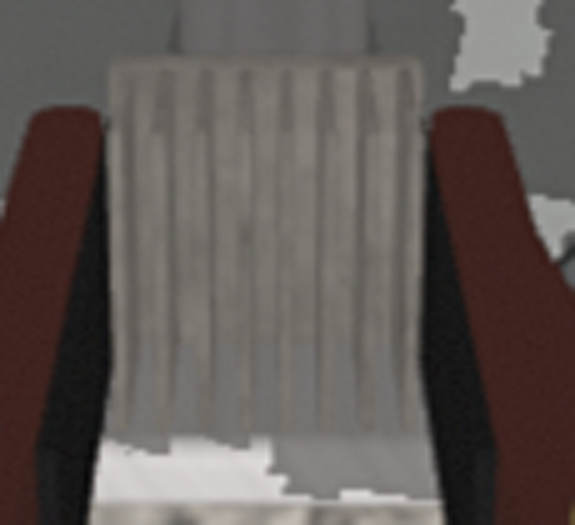

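Request:
move_arm(motion="0 0 0 0.5 0 0 0.2;0 0 0 0.7 0 0 0.2;0 0 0 0.7 0 0 0.3;0 0 0 0.7 0 0 0.4;0 0 0 0.7 0 0 0.5;0 0 0 0.7 0 0 0.6;0 0 0 0.7 0 0 0.6;0 0 0 0.7 0 0 0.6")

```text
clock: 9.98
tool_pos: [0.5313, -0.3129, 0.0576]
tcp_rot: [-0.07, 0.704, 0.07, 0.703]
ft_force: [-0.1, 0.0, -0.1]
opening: 0.595
```

Run:
```python
from h import *
from plant import ctrl,grab_frame
f=grab_frame("wrist"); cv2.imwrite("pics/w10.png",f["color"][:,:,::-1]);np.savez("pics/w10.npz",**f)
s=ctrl.get_state(); print(s["tool_pos"],s["ft_force"],s["opening"],s["wrist_torque"])
```

```text
[ 0.5313 -0.3129  0.0577] [ 0.2365 -0.0928  0.1854] 0.5981830945951847 [-0.0022 -0.1455  0.0044]
```

View pics/w10.png

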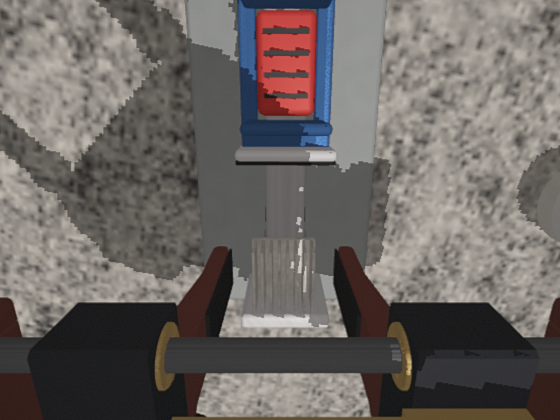

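Request:
move_arm(motion="0 0 0 -15 0 0 0.6;0 0 0 -40 0 0 0.6;0 0 0 -75 0 0 0.6;0 0 0 -105 0 0 0.6;0 0 0 -120 20 0 0.6;0 0 0 -120 20 0 0.6;0 0 0 -120 20 0 0.6;0 0 0 -120 20 0 0.6")

```text
clock: 10.7
tool_pos: [0.5272, -0.2934, 0.1765]
tcp_rot: [-0.07, 0.704, 0.07, 0.703]
ft_force: [0.7, 0.3, 0.2]
opening: 0.598
```

Run:
```python
from h import *
from plant import ctrl,grab_frame
s=ctrl.get_state()
f=grab_frame("wrist"); cv2.imwrite("pics/w11.png",f["color"][:,:,::-1]);np.savez("pics/w11.npz",**f)
print(s["tool_pos"],s["ft_force"],s["opening"],s["dq"])
hsv=cv2.cvtColor(f["color"],cv2.COLOR_RGB2HSV).astype(int)
R=np.zeros(hsv.shape[:2],bool); R[0:240,230:350]=1
red=big(R&((hsv[...,0]<8)|(hsv[...,0]>172))&(hsv[...,1]>110)&(hsv[...,2]>60))
print("red",red.sum(),rectw(f,red,.052))
im=cv2.imread("pics/w11.png"); cv2.imwrite("pics/w11c.png",cv2.resize(im[60:330,200:360],None,fx=2.2,fy=2.2,interpolation=cv2.INTER_CUBIC))
```

```text
[ 0.5272 -0.2934  0.1765] [0.6784 0.2657 0.2322] 0.5978065308660672 [-0.0057  0.0183  0.0157  0.0008  0.0036  0.0009]
red 1521 (array([ 0.5129, -0.2177]), ((513.1766357421875, -218.2293243408203), (23.652284622192383, 39.011741638183594), 10.601278305053711))
```

View pics/w11c.png

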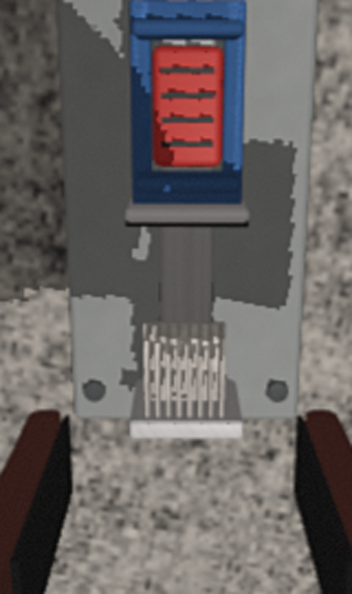

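Run:
```python
from h import *
from plant import ctrl
f=dict(np.load("pics/w11.npz")); s=ctrl.get_state()
a=np.radians(11.3); y=np.array([np.sin(a),-np.cos(a)]); x=np.array([-np.cos(a),-np.sin(a)])
red=np.array([.5131,-.2180])
C=lambda u,v:(u/2.2+200,v/2.2+60)
for n,uv,z in (("base -y edge",C(184,323),.036),("fin tops end",C(184,418),.056),("left side",C(143,375),.056),("right",C(226,375),.056),("stop back",C(184,437),.054),("sleeve face",C(184,227),.054)):
    d=cast(f,uv,z)[0][:2]-red; print(n,1000*d@x,1000*d@y-50)
t=red+.008*y; print(t,delta(s,[*t,.095],a))
```

```text
base -y edge 0.7827291724007912 32.0719070219085
fin tops end 0.811479215498916 63.599227981695634
left side 16.091031986370208 46.14522833713711
right -14.824043906468912 46.151441567604536
stop back 0.8030323263731808 72.48204661524804
sleeve face 0.8407636293548906 -9.019460707292708
[ 0.5147 -0.2258] (array([ 0.0353, -0.1424, -0.1128]), array([80.9095, 68.5277,  1.4318]))
```

Request:
move_arm(motion="0 0 0 0 20 1 0.3;0 0 0 0 45 1 0;0 0 0 0 68 1 0;0 0 0 20 68.5 1 0;0 0 0 45 68.5 1 0;0 0 0 65 68.5 1 0;0 0 0 75 68.5 1 0;0 0 0 75 68.5 1 0")

```text
clock: 11.42
tool_pos: [0.513, -0.2254, 0.0983]
tcp_rot: [-0.068, 0.706, 0.071, 0.701]
ft_force: [-0.4, -0.1, 0.4]
opening: 0.035
```

Run:
```python
from h import *
from plant import ctrl,grab_frame
s=ctrl.get_state()
f=grab_frame("wrist"); cv2.imwrite("pics/w12.png",f["color"][:,:,::-1]);np.savez("pics/w12.npz",**f)
print(s["tool_pos"],s["ft_force"],s["opening"],s["dq"])
print(delta(s,[.5147,-.2258,.08],np.radians(11.3)))
```

```text
[ 0.513  -0.2254  0.0983] [-0.4377 -0.1213  0.4435] 0.03521066840453536 [-0.0011 -0.0232 -0.0662  0.0004  0.0365  0.0001]
(array([ 0.0168, -0.3631, -0.2819]), array([18.2458, -0.8608,  1.7074]))
```

View pics/w12.png

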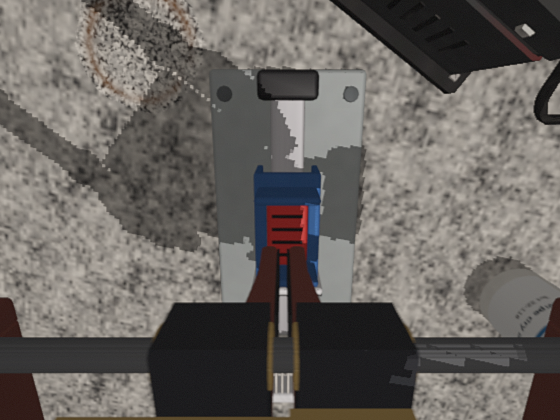

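Request:
move_arm(motion="0 0 0 6 0 1 0;0 0 0 12 0 1 0;0 0 0 17 0 1 0;0 0 0 17 0 1 0;0 0 0 17 0 1 0;0 0 0 17 0 1 0;0 0 0 17 0 1 0;0 0 0 17 0 1 0")

```text
clock: 12.13
tool_pos: [0.5162, -0.2259, 0.0866]
tcp_rot: [-0.07, 0.703, 0.07, 0.704]
ft_force: [0.7, 0.2, 0.5]
opening: 0.004
```

Run:
```python
from h import *
from plant import ctrl,grab_frame
s=ctrl.get_state()
f=grab_frame("wrist"); im=cv2.cvtColor(f["color"],cv2.COLOR_RGB2BGR)
cv2.imwrite("pics/w13.png",cv2.resize(im[120:330,180:390],None,fx=2.8,fy=2.8,interpolation=cv2.INTER_CUBIC))
print(s["tool_pos"],s["ft_force"],s["opening"],np.abs(s["dq"]).max())
print(delta(s,[.5147,-.2258,.075],np.radians(11.3)))
```

```text
[ 0.5162 -0.2259  0.0866] [0.6977 0.1735 0.4769] 0.004422180279327448 0.001805601978096568
(array([0.0387, 0.0333, 0.028 ]), array([11.5956,  0.4346, -1.4607]))
```

View pics/w13.png

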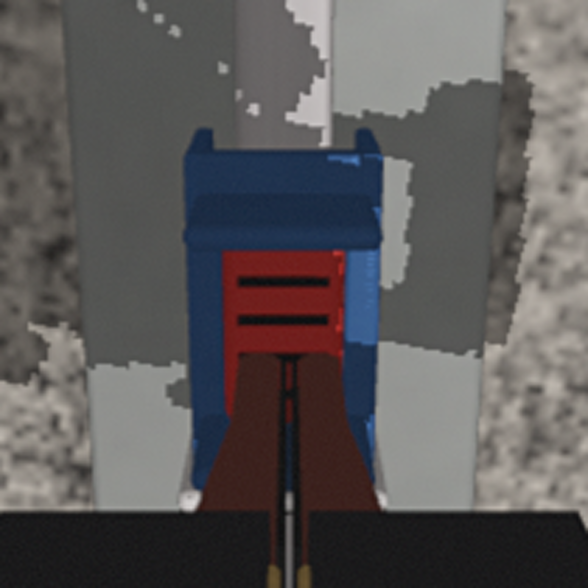

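Request:
move_arm(motion="0 0 0 0 2 -1 0;0 0 0 0 3.4 -1.4 0;0 0 0 2 3.4 -1.4 0;0 0 0 4 3.4 -1.4 0;0 0 0 6 3.4 -1.4 0;0 0 0 8 3.4 -1.4 0;0 0 0 10 3.4 -1.4 0;0 0 0 11 3.4 -1.4 0")

```text
clock: 12.85
tool_pos: [0.5138, -0.2227, 0.0746]
tcp_rot: [-0.07, 0.704, 0.07, 0.703]
ft_force: [-0.4, -0.5, 0.2]
opening: 0.003
```

Run:
```python
from h import *
from plant import ctrl,grab_frame
s=ctrl.get_state()
print(s["tool_pos"],s["ft_force"],s["wrist_torque"],np.abs(s["dq"]).max())
```

```text
[ 0.5138 -0.2227  0.0746] [-0.4027 -0.4657  0.2365] [-0.0803 -0.111  -0.028 ] 0.018780090764351807
```

Request:
move_arm(motion="0 0 0 1 0 0 0;0 0 0 2 0 0 0;0 0 0 3 0 0 0;0 0 0 4 0 0 0;0 0 0 5 0 0 0;0 0 0 6 0 0 0;0 0 0 6 0 0 0;0 0 0 6 0 0 0")

```text
clock: 13.52
tool_pos: [0.5141, -0.2229, 0.0696]
tcp_rot: [-0.07, 0.703, 0.07, 0.704]
ft_force: [-0.9, 0.4, 3.0]
opening: 0.009
```

Request:
move_arm(motion="0 0 0 1 0 0 0;0 0 0 2 0 0 0;0 0 0 3 0 0 0;0 0 0 4 0 0 0;0 0 0 4.5 0 0 0;0 0 0 5 0 0 0;0 0 0 5 0 0 0;0 0 0 5 0 0 0")

```text
clock: 14.18
tool_pos: [0.5141, -0.2229, 0.0646]
tcp_rot: [-0.07, 0.703, 0.07, 0.704]
ft_force: [-1.8, 0.9, 5.3]
opening: 0.003
```

Request:
move_arm(motion="0 0 0 0.5 0 0 0;0 0 0 1 0 0 0;0 0 0 1 0 0 0;0 0 0 1 0 0 0;0 0 0 1 0 0 0;0 0 0 1 0 0 0;0 0 0 1 0 0 0;0 0 0 1 0 0 0")

```text
clock: 14.85
tool_pos: [0.5142, -0.2229, 0.0638]
tcp_rot: [-0.07, 0.703, 0.07, 0.704]
ft_force: [-2.2, 0.4, 7.0]
opening: 0.008
```

Run:
```python
from h import *
from plant import ctrl,grab_frame
for i in range(4):
    f=grab_frame("wrist"); s=ctrl.get_state(); print(s["tool_pos"],s["ft_force"])
im=cv2.cvtColor(f["color"],cv2.COLOR_RGB2BGR)
cv2.imwrite("pics/w14.png",cv2.resize(im[80:330,180:390],None,fx=2.4,fy=2.4,interpolation=cv2.INTER_CUBIC))
```

```text
[ 0.5141 -0.2229  0.0638] [-1.8941  1.3164  6.9034]
[ 0.5141 -0.2229  0.0638] [-1.7482  1.6033  6.8903]
[ 0.5142 -0.2229  0.0638] [-1.864   0.4234  7.3244]
[ 0.5142 -0.2229  0.0638] [-2.336   0.1756  5.7853]
```

View pics/w14.png

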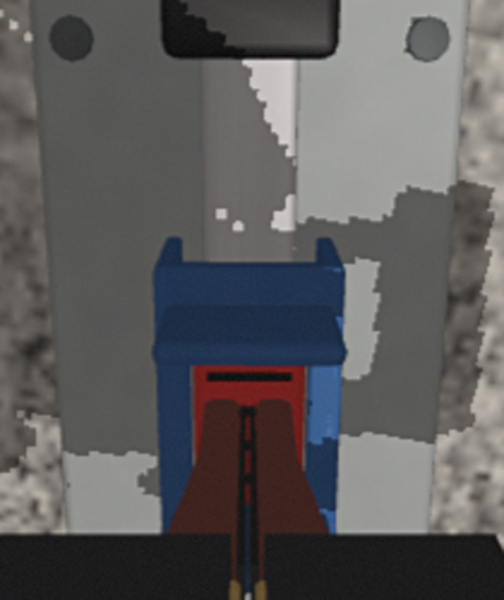

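Request:
move_arm(motion="0 0 0 0 -1 0 0;0 0 0 0 -2.5 0 0;0 0 0 0 -4 0 0;0 0 0 0 -5.5 0 0;0 0 0 0 -7 0 0;0 0 0 0 -8.5 0 0;0 0 0 0 -10 0 0;0 0 0 0 -11 0 0")

```text
clock: 15.72
tool_pos: [0.5163, -0.2335, 0.0638]
tcp_rot: [-0.07, 0.703, 0.07, 0.704]
ft_force: [-3.7, 1.6, 6.8]
opening: 0.004
```

Run:
```python
from h import *
from plant import ctrl,grab_frame
for i in range(2):
    f=grab_frame("wrist"); s=ctrl.get_state(); print(s["tool_pos"],s["ft_force"])
im=cv2.cvtColor(f["color"],cv2.COLOR_RGB2BGR)
cv2.imwrite("pics/w15.png",cv2.resize(im[80:330,180:390],None,fx=2.4,fy=2.4,interpolation=cv2.INTER_CUBIC))
```

```text
[ 0.5163 -0.2337  0.0638] [-3.152   1.887   6.8443]
[ 0.5163 -0.2337  0.0638] [-2.3493  0.8545  7.9909]
```

View pics/w15.png

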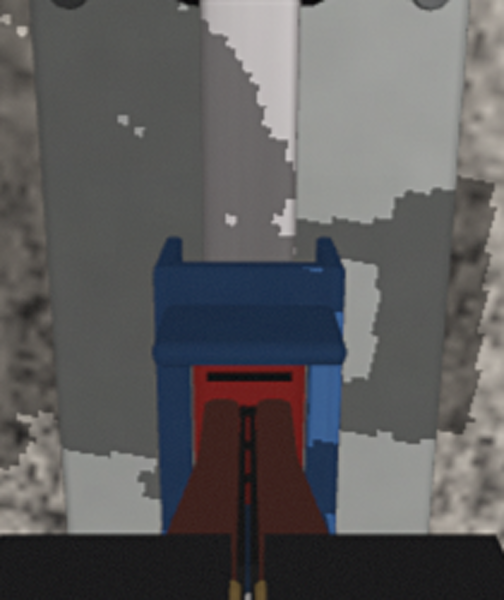

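Request:
move_arm(motion="0 0 0 0 -2 0 0;0 0 0 0 -4 0 0;0 0 0 0 -6 0 0;0 0 0 0 -8 0 0;0 0 0 -2 -8 0 0;0 0 0 -5 -8 0 0;0 0 0 -8 -8 0 0;0 0 0 -11 -8 0 0")

```text
clock: 16.48
tool_pos: [0.5175, -0.2413, 0.0736]
tcp_rot: [-0.07, 0.704, 0.07, 0.703]
ft_force: [-0.3, 0.1, 0.3]
opening: 0.004
```

Run:
```python
from h import *
from plant import ctrl,grab_frame
for i in range(2):
    f=grab_frame("wrist"); s=ctrl.get_state(); print(s["tool_pos"],s["ft_force"])
im=cv2.cvtColor(f["color"],cv2.COLOR_RGB2BGR)
cv2.imwrite("pics/w16.png",cv2.resize(im[80:330,180:390],None,fx=2.4,fy=2.4,interpolation=cv2.INTER_CUBIC))
```

```text
[ 0.5178 -0.2414  0.0745] [ 1.3153 -0.0017  0.4418]
[ 0.5179 -0.2414  0.0743] [ 0.2388  0.3867 -0.386 ]
```

View pics/w16.png

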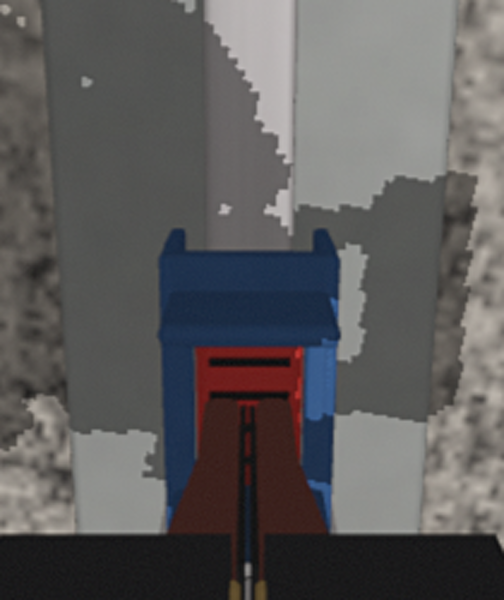

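Request:
move_arm(motion="0 0 0 0 -3 0 0;0 0 0 0 -5 0 0;0 0 0 0 -7 0 0;0 0 0 0 -8.5 0 0;0 0 0 0 -10 0 0;0 0 0 0 -11.5 0 0;0 0 0 0 -13 0 0;0 0 0 0 -13 0 0")

```text
clock: 17.25
tool_pos: [0.52, -0.2534, 0.0738]
tcp_rot: [-0.069, 0.704, 0.071, 0.703]
ft_force: [-1.1, 4.9, 1.2]
opening: 0.01
```

Run:
```python
from h import *
from plant import ctrl,grab_frame
for i in range(2):
    f=grab_frame("wrist"); s=ctrl.get_state(); print(s["tool_pos"],s["ft_force"])
im=cv2.cvtColor(f["color"],cv2.COLOR_RGB2BGR)
cv2.imwrite("pics/w17.png",cv2.resize(im[80:330,180:390],None,fx=2.4,fy=2.4,interpolation=cv2.INTER_CUBIC))
```

```text
[ 0.52   -0.2534  0.0738] [-1.5187  5.2272  0.9436]
[ 0.52   -0.2534  0.0738] [-2.2629  4.5587  1.0889]
```

View pics/w17.png

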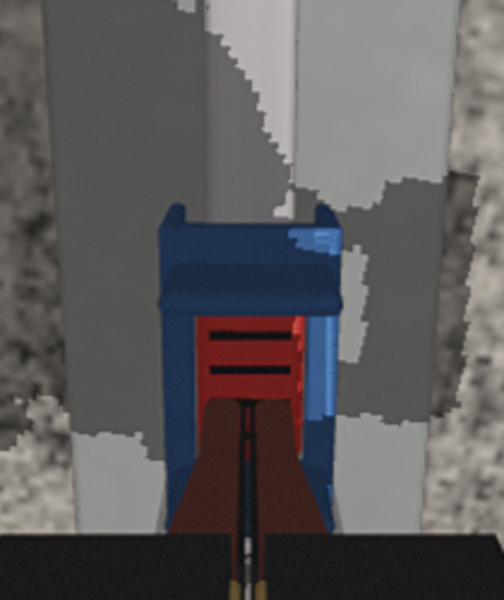

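Request:
move_arm(motion="0 0 0 0 -0.5 0 0;0 0 0 0 -1 0 0;0 0 0 0 -1.5 0 0;0 0 0 0 -2 0 0;0 0 0 0 -2.4 0 0;0 0 0 0 -2.7 0 0;0 0 0 0 -3 0 0;0 0 0 0 -3 0 0")

```text
clock: 18.02
tool_pos: [0.5206, -0.2564, 0.0738]
tcp_rot: [-0.069, 0.704, 0.071, 0.703]
ft_force: [-2.0, 3.8, 1.0]
opening: 0.004
```

Request:
move_arm(motion="0 0 0 0 -0.2 0 0;0 0 0 0 -0.4 0 0;0 0 0 0 -0.6 0 0;0 0 0 0 -0.8 0 0;0 0 0 0 -1 0 0;0 0 0 0 -1.2 0 0;0 0 0 0 -1.2 0 0;0 0 0 0 -1.2 0 0")

```text
clock: 18.68
tool_pos: [0.5208, -0.2575, 0.0738]
tcp_rot: [-0.069, 0.704, 0.071, 0.703]
ft_force: [-1.8, 4.7, 2.5]
opening: 0.005
```

Request:
move_arm(motion="0 0 0 0 -0.2 0 0;0 0 0 0 -0.4 0 0;0 0 0 0 -0.6 0 0;0 0 0 0 -0.8 0 0;0 0 0 0 -1 0 0;0 0 0 0 -1 0 0;0 0 0 0 -1 0 0;0 0 0 0 -1 0 0")

```text
clock: 19.35
tool_pos: [0.521, -0.2586, 0.0738]
tcp_rot: [-0.069, 0.704, 0.07, 0.703]
ft_force: [-1.7, 5.6, 2.0]
opening: 0.008
```

Request:
move_arm(motion="0 0 0 0 -0.2 0 0;0 0 0 0 -0.4 0 0;0 0 0 0 -0.6 0 0;0 0 0 0 -0.8 0 0;0 0 0 0 -1 0 0;0 0 0 0 -1 0 0;0 0 0 0 -1 0 0;0 0 0 0 -1 0 0")

```text
clock: 20.02
tool_pos: [0.5212, -0.2595, 0.0738]
tcp_rot: [-0.069, 0.704, 0.071, 0.703]
ft_force: [-2.3, 5.1, 1.7]
opening: 0.004
```

Request:
move_arm(motion="0 0 0 0 -0.2 0 0;0 0 0 0 -0.4 0 0;0 0 0 0 -0.6 0 0;0 0 0 0 -0.8 0 0;0 0 0 0 -1 0 0;0 0 0 0 -1 0 0;0 0 0 0 -1 0 0;0 0 0 0 -1 0 0")

```text
clock: 20.68
tool_pos: [0.5215, -0.2612, 0.0738]
tcp_rot: [-0.07, 0.704, 0.07, 0.703]
ft_force: [-1.2, 2.2, -0.8]
opening: 0.005
```

Run:
```python
from h import *
from plant import ctrl,grab_frame
for i in range(2):
    f=grab_frame("wrist"); s=ctrl.get_state(); print(s["tool_pos"],s["ft_force"])
im=cv2.cvtColor(f["color"],cv2.COLOR_RGB2BGR)
cv2.imwrite("pics/w18.png",cv2.resize(im[80:330,180:390],None,fx=2.4,fy=2.4,interpolation=cv2.INTER_CUBIC))
```

```text
[ 0.5215 -0.2612  0.0738] [-1.2461  2.7258 -0.0976]
[ 0.5215 -0.2612  0.0738] [-0.3208  3.3425 -0.3586]
```

View pics/w18.png

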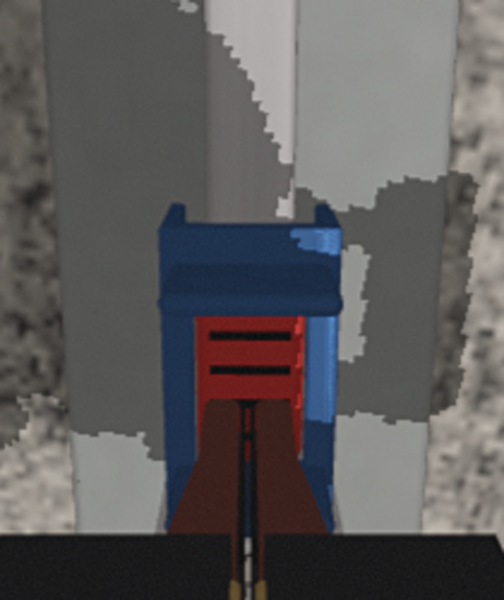

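Request:
move_arm(motion="0 0 0 0 -0.2 0 0;0 0 0 0 -0.4 0 0;0 0 0 0 -0.6 0 0;0 0 0 0 -0.8 0 0;0 0 0 0 -1 0 0;0 0 0 0 -1 0 0;0 0 0 0 -1 0 0;0 0 0 0 -1 0 0")

```text
clock: 21.45
tool_pos: [0.522, -0.2624, 0.0744]
tcp_rot: [-0.07, 0.703, 0.07, 0.704]
ft_force: [0.6, -0.1, -0.4]
opening: 0.01
```

Request:
move_arm(motion="0 0 0 0 -0.2 0 0;0 0 0 0 -0.4 0 0;0 0 0 0 -0.6 0 0;0 0 0 0 -0.8 0 0;0 0 0 0 -1 0 0;0 0 0 0 -1 0 0;0 0 0 0 -1 0 0;0 0 0 0 -1 0 0")

```text
clock: 22.12
tool_pos: [0.5221, -0.2632, 0.0741]
tcp_rot: [-0.07, 0.704, 0.07, 0.704]
ft_force: [0.7, 0.3, 0.5]
opening: 0.004
```

Run:
```python
from h import *
from plant import ctrl,grab_frame
for i in range(2):
    f=grab_frame("wrist"); s=ctrl.get_state(); print(s["tool_pos"],s["ft_force"])
im=cv2.cvtColor(f["color"],cv2.COLOR_RGB2BGR)
cv2.imwrite("pics/w19.png",cv2.resize(im[80:330,180:390],None,fx=2.4,fy=2.4,interpolation=cv2.INTER_CUBIC))
```

```text
[ 0.5221 -0.2632  0.0741] [0.0827 0.9587 0.3739]
[ 0.5221 -0.2632  0.0741] [-1.4373  0.4122  0.4024]
```

View pics/w19.png

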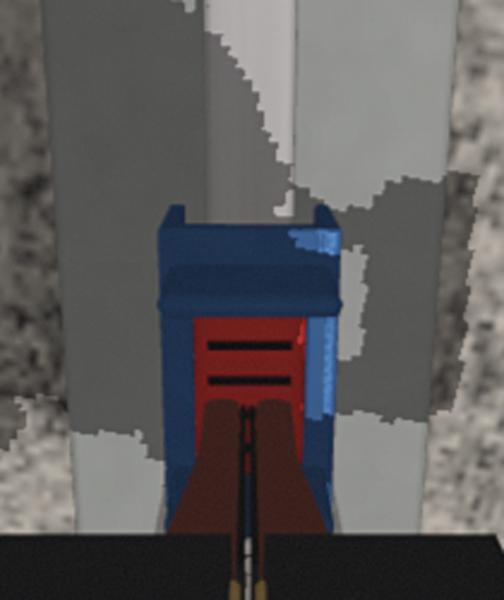

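The button has popped up: its top looks larger and its grooves moved from 336/370 to 345/380, and the pushing force fell to about 0. I'll back off the ridge and lift.

Request:
move_arm(motion="0 0 0 0 2 0 0;0 0 0 0 5 0 0;0 0 0 0 8 0 0;0 0 0 -10 8 0 0;0 0 0 -30 8 0 0;0 0 0 -60 8 0 0;0 0 0 -90 8 0 0;0 0 0 -110 8 0 0")

```text
clock: 22.88
tool_pos: [0.521, -0.2555, 0.1884]
tcp_rot: [-0.071, 0.702, 0.069, 0.705]
ft_force: [0.2, -0.3, 0.0]
opening: 0.009
```

Request:
move_arm(motion="0 0 0 -20 -10 0 0;0 0 0 -40 -25 0 0;0 0 0 -40 -25 0 0;0 0 0 -40 -25 0 0;0 0 0 -40 -25 0 0;0 0 0 -40 -25 0 0;0 0 0 -40 -25 0 0;0 0 0 -40 -25 0 0")

```text
clock: 23.55
tool_pos: [0.5251, -0.2792, 0.2229]
tcp_rot: [-0.07, 0.704, 0.07, 0.703]
ft_force: [0.1, -0.4, -1.5]
opening: 0.007
```

Run:
```python
from h import *
from plant import ctrl,grab_frame
s=ctrl.get_state(); f=grab_frame("wrist"); print(s["tool_pos"],s["ft_force"],s["clock"])
np.savez("pics/w20.npz",**f)
hsv=cv2.cvtColor(f["color"],cv2.COLOR_RGB2HSV).astype(int)
R=np.zeros(hsv.shape[:2],bool); R[0:300,230:350]=1
red=big(R&((hsv[...,0]<8)|(hsv[...,0]>172))&(hsv[...,1]>150)&(hsv[...,2]>60))
for z in (.052,.046): print("red",red.sum(),rectw(f,red,z))
im=cv2.cvtColor(f["color"],cv2.COLOR_RGB2BGR)
cv2.imwrite("pics/w20.png",cv2.resize(im[60:330,180:390],None,fx=2.2,fy=2.2,interpolation=cv2.INTER_CUBIC))
t=grab_frame("top"); cv2.imwrite("pics/top2.png",t["color"][:,:,::-1])
g=grab_frame("scene"); c=cv2.resize(g["color"][110:210,300:400,::-1],None,fx=5,fy=5,interpolation=cv2.INTER_CUBIC); cv2.imwrite("pics/sc2.png",c)
```

```text
[ 0.5251 -0.2792  0.2229] [ 0.1392 -0.3702 -1.4949] 23.55
red 923 (array([ 0.5196, -0.2513]), ((519.8294677734375, -252.1907958984375), (23.282028198242188, 39.7452278137207), 11.299659729003906))
red 923 (array([ 0.5198, -0.2523]), ((520.0474243164062, -253.22120666503906), (23.72572135925293, 40.502655029296875), 11.299601554870605))
```

View pics/w20.png

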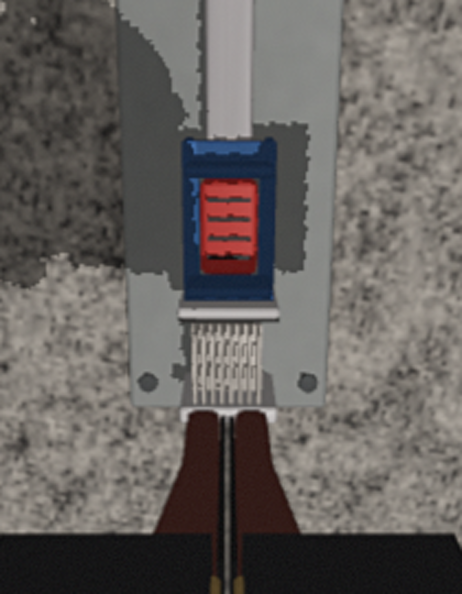

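View pics/sc2.png

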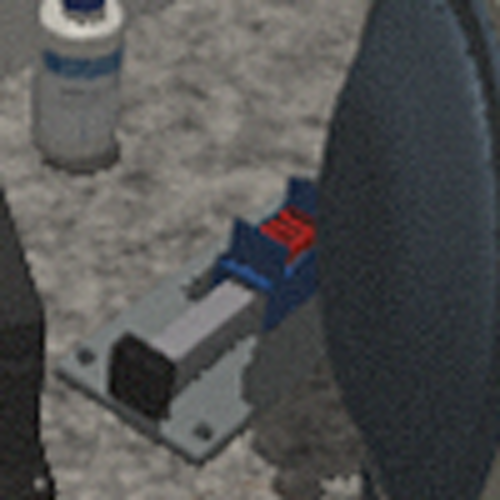

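View pics/top2.png

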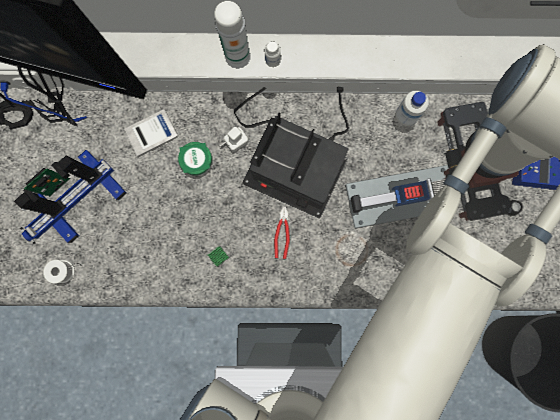

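The sleeve has moved 34.6 mm, the button's size fits z = 52 mm (up), and the sink sits square between the stops. The cutters (283,235) and tin (195,158) are where they were. The gripper is clear, so I'll hand in.

Run:
```python
from plant import ctrl
print(ctrl.finish_job())
```

```text
the job is handed in; nothing more can be done
None
```

The heat sink is on the bed, fins up and released. The sleeve is one hole further on with its button up, and I handed the job in at about 24 s of the 54 s allowed.

**Placing the sink:** After release, the wrist camera put its centre at about x = 0.7 mm, y = 48 mm in the stand frame, sitting square. I did not re-measure it after the sleeve moved. The last picture shows it still square between the two stops.

**Moving the sleeve:** I pressed the button with about 7 N and slid the sleeve about 19 mm. I then raised the fingers and pushed on the ridge in 1 mm steps, with forces of about 5 to 6 N, until the catch dropped in. By camera the travel was 34.6 mm. The button's apparent size matches the fully raised height.

**Final checks:** In the last overhead picture the cutters and the tin are where they started. The gripper was clear of everything, about 0.15 m above the rest.

**Checks that disagreed:**
- **Sink in the grip:** my first estimate of where it sat was about 3 mm off, because the arm was still moving when I took the picture. A picture at rest corrected it, and I shifted the sink 2 mm away from the fixed stop before letting go.
- **False pop:** a force drop at about 33 mm travel looked like the button popping, but the picture showed it still down. It popped 1 to 2 mm further on.
- **Bed position:** the overhead and wrist cameras differed by about 3 mm, and I relied more on the wrist camera.

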